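Pry the fuse cover off the bag sealer

TASK

Open the bag sealer's fuse compartment: draw the flat pry bar, whose blade sticks out, fully out from under the low shelf, lay it down and let go, take it again by its wooden handle, slip the blade into the notch of the snap-fit cover and lever the cover up until it springs loose. Then lay the pry bar flat on the table, lift the loose cover off and set it down gently, face up, inside the empty low basket. Leave the other things where they are.

Things in the scene. Friction and masses are not known exactly. Their poses are not given: they have to be found in the camera images.
- sealer: Bag sealer, fixed; place and yaw vary. Power box: light grey block 95 mm high, from -42.5 to 62.5 mm along its x, +-60 mm along y, the cover let in flush in its top, the notch in its -x face. A sealing jaw up to 105 mm high runs along its -y side (y -85 to -140, x -43 to 237 mm). Origin: on the table below the cover's centre. The cover's compartment is 73 (x) by 59 mm (y), 18 mm deep.
- notch (a point): Middle of the outer edge of the notch's sill, 80 mm above the table, on the sealer's -x face. The notch is 30 mm wide, open at the top, its wall 6 mm thick; under the cover's plate it is 9 mm high (80 to 89 mm above the table). The blade goes in level along the sealer's +x (a rib stops it at 32 mm; 25 to 30 is enough). With the sill as fulcrum, push the handle down: the tip lifts the cover.
- cover: Snap-fit fuse cover: mid-grey plastic plate 70 (x) by 56 (y) by 6 mm, about 60 g, with four 12 mm legs below its corners and three fine dark ribs on its face. Origin: centre of the plate's underside; z out of its face; axes as the sealer's while in place. Seated, it is flush with the rim (95 mm above the table) and cannot be gripped. On a flat floor it stands level on its legs.
- cover_lip (a point): Middle of the top of the cover's notched edge, 95 mm above the table when seated. Two sprung catches hold this edge with about 10 to 20 N and let go some 4 mm up (blade tilted about 16 to 24 degrees at 28 mm depth). Then sprung pins push it up and it stays 10 to 16 mm proud.
- cover_grip (a point): On the middle of the cover's face, 15 mm from its notched edge. Once that end stands proud, grip the cover here from above by its sides, 56 mm apart along its y; pull it straight up: two weaker catches at its far edge let go easily, under 10 N.
- pry: Flat pry bar 200 mm long, about 90 g. Wooden handle 22 wide, 16 mm thick (x -100 to 25 mm), shank 12 wide, 8 mm thick (to 48 mm), flat steel blade 18 wide, 4 mm thick (48 to 100 mm). Origin: underside of the handle, half-way along the bar; +x to the blade's tip, z up. Mid-line 8 mm above the origin. It lies flat, handle under the low shelf, 60 to 73 mm of blade and shank sticking out.
- pry_tip (a point): Middle of the end of the blade.
- pry_handle (a point): On the mid-line of the handle, 135 mm from the tip of the blade: where to grip it for prying, from above across its 22 mm width.
- shelf: Low plywood shelf, fixed (place and yaw vary): 160 mm deep, 170 mm wide, top at 45 mm, a bundle of leaflets on it up to 57 mm high from 63 mm behind the mouth; open only at its mouth. Origin: on the table, middle of the mouth; +x points out of the mouth, the way the bar is drawn out.
- basket: Empty low green basket, fixed (place and yaw vary), 170 (x) x 150 mm (y), 24 mm high, walls 4 mm. Origin: centre of its underside.
- basket_in (a point): Centre of the empty basket's inner floor.
- taperoll: Bystander: roll of brown tape, 96 mm across, 45 mm high; to be left alone.
- marker: Bystander: black marker pen, 130 mm long, 18 mm thick, lying; to be left alone.
- carton: Bystander: small cardboard carton, 80 x 110 x 40 mm; to be left alone.
- glue: Bystander: white glue bottle, 44 mm across, 90 mm high; to be left alone.
- stapler: Bystander: black stapler, 130 x 34 x 46 mm; to be left alone.
- dish: Bystander: small white dish, 90 mm across, 35 mm high; to be left alone.
- leaflets: Bystander: bundle of leaflets, 150 x 105 x 30 mm; to be left alone.

How it is judged (in metres and radians):
On the way, in this order (a step that is already met when the one before it is completed fails the run):
1. the pry bar lies flat on the table, let go, wholly out from under the shelf (x of pry in the frame of shelf above 0.09 m and height (world z) of pry below 0.02 m and contact force between the fingers and pry below 0.2 N and linear speed of pry below 0.03 m/s), for 0.1 s.
2. held by its handle, the pry bar bears on the cover and has levered its notched edge up by 2 mm (contact force between pry and cover above 2 N and z of cover_lip in the frame of sealer above 0.097 m and contact force between the fingers and pry above 1 N and distance between the grasp point and pry_handle below 0.06 m and contact force between the fingers and cover below 0.1 N).
At the end, for the whole second after the job is handed in: The cover rests face up inside the empty basket (its centre within 55 mm of the basket's centre, leaning less than 0.25 rad, not on the basket's wall), the pry bar lies flat on the table, both at rest (horizontal distance between cover and basket_in below 0.055 m and z of cover in the frame of basket below 0.024 m and angle between cover's own z axis and vertical below 0.25 rad and linear speed of each of cover, pry below 0.02 m/s and height (world z) of pry below 0.02 m and angle between pry's own x axis and vertical between 1.47 and 1.67 rad); the robot touches nothing.
It fails at once if a bystander moved by more than 30 mm (distance of any of taperoll, marker, carton, glue, stapler, dish, leaflets from where it was at the start of the episode above 0.03 m).
It fails at once if the cover was dropped or flung (free and faster than 0.8 m/s) (linear speed of cover above 0.8 m/s and contact force between the fingers and cover below 0.1 N).
It also fails if it takes over 61 s, if anything falls off the work surface, if the arm or the gripper's body presses on something with over 40 N, if the wrist force passes 120 N, or if a joint passes its speed limit or range.

ROBOT

A 7-joint arm with a two-finger parallel gripper is mounted at the origin on the work surface. World frame = base frame: x ahead of the robot, y to its left, z up, the work surface at z = 0. Lengths are in m, angles in degrees, forces in N, time in s.
With the tool pointing down it reaches from about 0.425 to 0.95 m from the base axis. Payload 4.7 kg.
Tool frame: the origin (TCP) lies where the fingers leave the gripper's body, on its centre line; the fingertips stand 70 mm ahead of it and the grasp point (between the pads) lies 51 mm ahead of it (env.pinch_z is the distance from the TCP to the grasp point, in m); z points along the fingers, y is the line along which they close (so a half turn about z gives the same grasp; the last joint's range is limited). The gripper opens to 87 mm and grips with 3 to 60 N. Pads are 19 mm wide; open, the fingers measure 117 mm over their backs; the gripper's body (75 mm by 190 mm) begins 51 mm behind the grasp point.
Start: joints at [63.203, 26.849, -2.785, 87.806, 1.381, 65.374, -4.715], TCP at [0.287, -0.611, 0.292] pointing down, gripper open.
Joint ranges: [-148.3, 148.3], [-19.14, 114.17], [-79.39, 73.82], [5.75, 140.21], [-59.74, 239.74], [12.07, 113.84], [-152.46, 152.46]. Speed limits (degrees/s): [147.25, 147.25, 180, 180, 180, 180, 180].

INTERFACE

Orientations are given as a 3x3 rotation matrix whose columns are the frame's x, y, z axes.
In Python, from plant import env, cams gives the robot as it stands. The module is installed in compiled form; this text tells all that it offers.
- The arm moves only by the tool send_rows, never from a script. Its argument "commands" is a list that holds one entry, the list of rows, each a list of 7 numbers: the shift along the tool's x, y, z in units of 25 mm (1.0 is 25 mm), then the turn, a rotation vector about the tool's x, y, z in rad, then the opening, from -1 (shut) to 1 (fully open). A call has 1 to 12 rows; each row shifts and turns the commanded pose from where the row before left it, along the tool's axes as they then stand; what a row does not reach is not made up. A row lasts 1/10 s, in which the tool goes at most 50 mm and 8.59 degrees, less where a joint would pass 70% of its speed; a pose out of reach is approached as far as the arm can. A call is refused whole if a number of a shift passes 1 or a number of a turn 0.15, either way. A call with a gripper value outside its range is refused whole. The fingers move at their own pace and stop on an object; "force" is the grip in N (left out, the last holds). Time passes only in rows, so rows that do not move let the fingers close. It gives the time, the measured TCP pose, the force, the opening and the grip force at its end, in the units of the state.
- env.get_obs(): the state, without advancing time (a new reading comes with each control period).
- cams.snapshot(name): name is "scene" or "top" or "wrist"; returns the picture (384x512x3 uint8, red, green, blue); there is no depth.
- cams.get_calibration(name): a dict with "mtx" (3x3 intrinsics, pixels), "R" (3x3) and "t" (3): a world point X has camera coordinates R X + t. Camera axes: x right, y down, z forward; pixel columns grow to the right and rows downward; lengths in m; the calibration is good to about 2 mm. A picture is of the moment at which its call begins: read the wrist's pose just before it. get_calibration takes no time and is no camera call; for the wrist camera it gives the pose at the moment of the call.
- env.sign_off(): hands the job in; it is judged then, once.
Trained networks look in the newest picture that a camera, given by its name, has taken for a name from the list of things; names that differ only in an ending like _2 or _b are one class to them, and where a whole thing is asked for, a point or a joint stands for the part that bears it (a point fixed in the world has none). Each returns a list of dicts, best first, with "p" (0 to 1); they miss things now and then, are a little off and sometimes report something else, mostly with a low value. They report only what shows in the picture. A call takes as long as a camera call.
- cams.look_for(camera, label): "uv" ([column, row] in pixels, amid what is visible of it).
- cams.regions_of(camera, label): "region" (384x512 bool, what is visible of it) and "uv" ([column, row] in pixels, amid what is visible of it).
The state is a dict: "clock": time; "joint_pos": joint angles; "joint_vel": joint speeds; "joint_efforts": joint torques, N m; "eef_pos": TCP position; "ee_rot": TCP orientation; "contact_force": force on the tool from outside, world axes, zero at the start; "wrist_torque": the same for the moment, N m; "gripper_width": finger opening in m; "finger_force": force on a finger pad.
Only numpy, scipy, OpenCV 4.12 (cv2) and the standard library are available. Lean on these libraries where they do the work, as an engineer would, in place of code of your own. Each camera call takes 0.05 s, during which the arm holds its last target. There are 200 camera calls.

## Working session

There is one attempt and no reset: what is moved stays moved. The work goes in short steps, Python scripts to look and compute and a tool call to move; the robot and the scene stay as the last step left them, time stands still between calls to the robot, and variables do not carry over. Pictures are saved under pics/ and viewed, at most 10 in all, crops included, and the job is handed in when it is done.

Besides the shell and the picture viewer there is one more tool, called after "Call:" as name([rows], argument=value, ...), one row to a line, values as JSON. send_rows: Moves the arm, as the interface text tells. Its arguments: {"type":"object","properties":{"commands":{"type":"array"},"force":{"type":"number"}},"required":["commands"]}

```bash
mkdir -p pics
cat > h.py <<'E'
import numpy as np, cv2
from plant import env, cams
def snap(n,f=None):
    im=cams.snapshot(n)
    if f: cv2.imwrite('pics/'+f,im[:,:,::-1])
    return im
def ray(n,uv,z,c=None):
    c=c or cams.get_calibration(n)
    K,R,t=map(np.array,(c['mtx'],c['R'],c['t']))
    d=R.T@np.linalg.solve(K,[uv[0],uv[1],1.]); o=-R.T@t.ravel()
    return o+d*(z-o[2])/d[2]
def proj(n,X,c=None):
    c=c or cams.get_calibration(n)
    K,R,t=map(np.array,(c['mtx'],c['R'],c['t']))
    p=K@(R@np.array(X)+t.ravel()); return p[:2]/p[2]
E
python3 - <<'E'
from h import *
o=env.get_obs(); print(o['clock'],o['eef_pos'],o['ee_rot'],o['gripper_width'],env.pinch_z)
a=snap('scene');b=snap('top')
cv2.imwrite('pics/st.png',cv2.resize(np.vstack([a,b])[:,:,::-1],None,fx=.78,fy=.78))
cv2.imwrite('pics/top0.png',cv2.resize(b[:,:,::-1],(800,600)))
zs=dict(sealer=.06,notch=.08,cover=.095,cover_lip=.095,cover_grip=.095,pry=.008,pry_tip=.008,shelf=.045,basket=.01,basket_in=.003)
for cam in ('top','scene'):
  for k,z in zs.items():
    r=cams.look_for(cam,k)[:2]
    print(cam,k,[(np.round(q['uv'],1).tolist(),round(q['p'],2),np.round(ray(cam,q['uv'],z)[:2],3).tolist()) for q in r])
E
```

```text
0.0 [ 0.28656787 -0.61062984  0.29120505] [[ 9.05246579e-01  4.24885567e-01 -9.41630774e-04]
 [ 4.24886594e-01 -9.05244939e-01  1.72702969e-03]
 [-1.18616505e-04 -1.96347401e-03 -9.99998065e-01]] 0.08717459875852193 0.051
top sealer [([208.2, 170.6], 0.72, [0.682, 0.132]), ([241.1, 131.1], 0.44, [0.8, 0.033])]
top notch [([204.9, 172.6], 0.94, [0.673, 0.139])]
top cover [([218.9, 206.4], 0.69, [0.572, 0.098])]
top cover_lip [([218.7, 205.2], 0.97, [0.576, 0.098])]
top cover_grip [([217.3, 208.1], 0.94, [0.568, 0.103])]
top pry []
top pry_tip [([365.1, 211.7], 0.56, [0.555, -0.346]), ([243.1, 128.3], 0.45, [0.823, 0.027])]
top shelf [([404.0, 212.9], 0.85, [0.549, -0.451])]
top basket [([138.9, 234.1], 0.66, [0.496, 0.35])]
top basket_in [([140.1, 235.4], 0.89, [0.492, 0.348]), ([220.2, 204.8], 0.7, [0.583, 0.101])]
scene sealer [([296.3, 235.8], 0.81, [0.701, 0.15])]
scene notch [([295.1, 236.7], 0.83, [0.728, 0.148]), ([360.0, 210.0], 0.31, [0.574, 0.334])]
scene cover [([282.0, 198.4], 0.69, [0.572, 0.093]), ([296.3, 236.3], 0.46, [0.743, 0.152])]
scene cover_lip [([280.7, 201.2], 0.79, [0.587, 0.09])]
scene cover_grip [([281.4, 197.1], 0.69, [0.566, 0.09])]
scene pry [([153.5, 201.7], 0.54, [0.541, -0.346])]
scene pry_tip [([152.7, 202.2], 0.49, [0.544, -0.348])]
scene shelf [([120.0, 198.6], 0.59, [0.588, -0.439]), ([279.2, 199.7], 0.32, [0.513, 0.079])]
scene basket [([362.7, 211.8], 0.63, [0.49, 0.353])]
scene basket_in [([359.4, 212.7], 0.64, [0.487, 0.344]), ([295.0, 235.1], 0.34, [0.633, 0.143])]
```

View pics/top0.png

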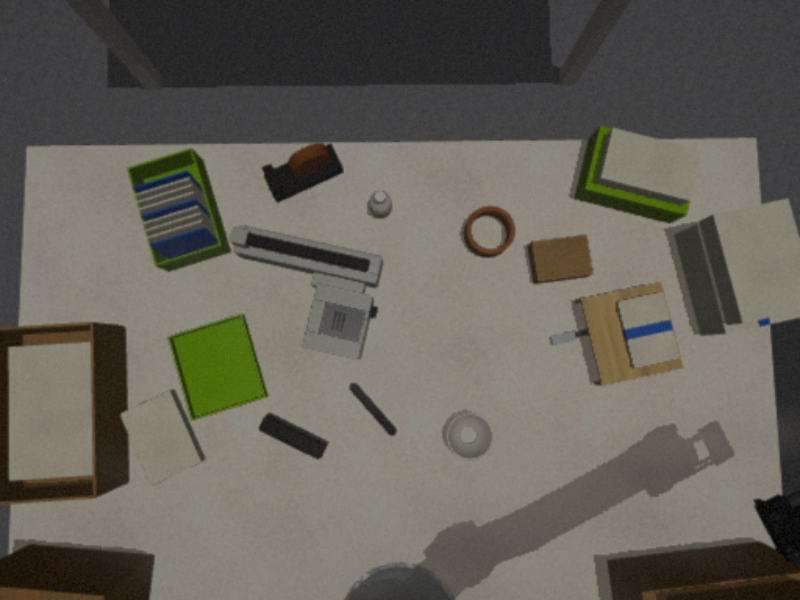

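View pics/st.png

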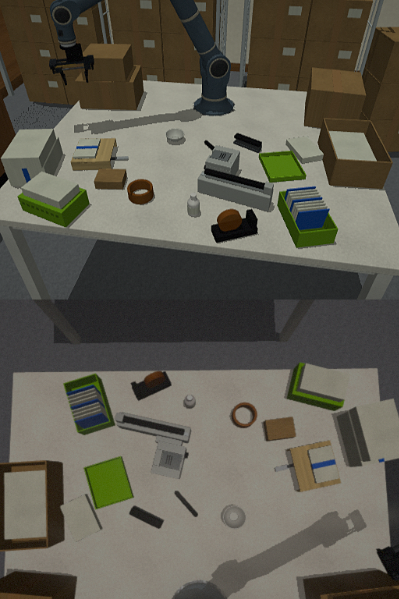

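The top view shows the sealer box at about (340,320) in the 800-px picture, with the jaw above and to its left, so the sealer's +x points to image left. The blade is at (565,337), coming left out of the shelf at (630,335). The basket is at (218,367). Next I'll measure the yaws and plan the first move.

```bash
cat >> h.py <<'E'
from scipy.spatial.transform import Rotation as Ro, Slerp
def Rd(yaw,pitch=0.): # tool down, tool x along yaw (deg); pitch>0: tool x axis points up by pitch
    y=np.radians(yaw); p=np.radians(pitch)
    x=np.array([np.cos(y)*np.cos(p),np.sin(y)*np.cos(p),np.sin(p)]); yy=np.array([np.sin(y),-np.cos(y),0.])
    return np.c_[x,yy,np.cross(x,yy)]
def plan(segs,start=None):
    """segs: (grasp pt,R,nrows,grip). prints rows; rounding errors fed back"""
    o=env.get_obs(); P,R=start or (np.array(o['eef_pos']),np.array(o['ee_rot']))
    for g,Rt,n,gr in segs:
        Pt=np.array(g)-Rt[:,2]*env.pinch_z; P0,R0=P.copy(),R.copy()
        sl=Slerp([0,1],Ro.from_matrix([R0,Rt])); out=[]
        G0=P0+R0[:,2]*env.pinch_z
        for i in range(1,n+1):
            s=i/n; Rg=sl(s).as_matrix(); Pg=G0+(np.array(g)-G0)*s-Rg[:,2]*env.pinch_z
            d=np.round(R.T@(Pg-P)/.025,2); w=np.round(Ro.from_matrix(R.T@Rg).as_rotvec(),3)
            P=P+R@d*.025; R=R@Ro.from_rotvec(w).as_matrix(); out.append([float(v)+0. for v in d]+[float(v)+0. for v in w]+[gr])
        m=np.abs(np.array(out))[:,:6].max(0)
        print('max',m[:3].max(),m[3:].max(),'end',np.round(P,4)); print(str(out).replace(' ',''))
    return P,R
def rect(cam,label,z):
    for q in cams.regions_of(cam,label)[:2]:
        ys,xs=np.nonzero(q['region']); c=cams.get_calibration(cam)
        pts=np.array([ray(cam,(x,y),z,c)[:2] for x,y in zip(xs,ys)])
        r=cv2.minAreaRect(pts.astype(np.float32)); b=cv2.boxPoints(r)
        e=b[1]-b[0],b[2]-b[1]; l=max(e,key=np.linalg.norm)
        print(cam,label,round(q['p'],2),'n',len(xs),'c',np.round(r[0],3),'size',np.round([np.linalg.norm(v) for v in e],3),'long yaw',round(np.degrees(np.arctan2(l[1],l[0]))%180,1),'mean',pts.mean(0).round(3))
E
python3 - <<'E'
from h import *
for l,z in (('pry',.008),('pry_tip',.008),('shelf',.045),('sealer',.095),('cover',.095),('basket',.02)): rect('top',l,z)
plan([([.553,-.33,.25],Rd(100),12,1.)])
E
```

```text
top pry 0.65 n 3456 c [0.643 0.19 ] size [0.215 0.321] long yaw 76.2 mean [0.665 0.151]
top pry 0.46 n 111 c [ 0.546 -0.343] size [0.072 0.016] long yaw 104.3 mean [ 0.545 -0.34 ]
top pry_tip 0.48 n 124 c [ 0.547 -0.34 ] size [0.071 0.02 ] long yaw 107.4 mean [ 0.545 -0.337]
top shelf 0.59 n 3094 c [ 0.551 -0.449] size [0.168 0.173] long yaw 10.3 mean [ 0.55  -0.451]
top shelf 0.43 n 2782 c [0.497 0.339] size [0.151 0.165] long yaw 16.7 mean [0.496 0.339]
top sealer 0.85 n 3187 c [0.633 0.177] size [0.194 0.295] long yaw 76.4 mean [0.656 0.141]
top cover 0.69 n 509 c [0.574 0.096] size [0.057 0.074] long yaw 77.9 mean [0.574 0.096]
top cover 0.45 n 689 c [ 0.365 -0.13 ] size [0.077 0.081] long yaw 44.2 mean [ 0.365 -0.13 ]
top basket 0.66 n 2817 c [0.497 0.348] size [0.155 0.172] long yaw 16.1 mean [0.496 0.348]
max 1.29 0.109 end [ 0.5531 -0.3299  0.301 ]
[[1.2,-0.47,-0.03,0.0,0.0,-0.109,1.0],[1.25,-0.34,-0.03,0.0,0.0,-0.109,1.0],[1.27,-0.2,-0.03,0.0,0.0,-0.109,1.0],[1.29,-0.06,-0.03,0.0,0.0,-0.108,1.0],[1.29,0.08,-0.03,0.0,0.0,-0.109,1.0],[1.27,0.22,-0.02,0.0,0.0,-0.109,1.0],[1.24,0.35,-0.03,0.0,0.0,-0.109,1.0],[1.19,0.49,-0.03,0.0,0.0,-0.109,1.0],[1.14,0.62,-0.03,0.0,0.0,-0.109,1.0],[1.06,0.73,-0.03,0.0,0.0,-0.109,1.0],[0.97,0.85,-0.03,0.0,0.0,-0.109,1.0],[0.88,0.95,-0.03,0.0,0.0,-0.108,1.0]]
```

Call:
send_rows([
  [[0.9,-0.4,0,0,0,-0.11,1],[0.95,-0.3,0,0,0,-0.11,1],[1,-0.2,0,0,0,-0.11,1],[1,-0.1,0,0,0,-0.11,1],[1,0.1,0,0,0,-0.11,1],[1,0.2,0,0,0,-0.11,1],[1,0.3,0,0,0,-0.11,1],[1,0.5,0,0,0,-0.11,1],[1,0.6,0,0,0,-0.11,1],[1,0.7,0,0,0,-0.11,1],[1,0.8,0,0,0,-0.11,1],[0.9,0.9,0,0,0,-0.11,1]],
])

```text
clock: 2.6
eef_pos: [0.5104, -0.3695, 0.2924]
ee_rot: [[-0.191, 0.982, 0.0], [0.982, 0.191, -0.0], [-0.0, 0.0, -1.0]]
contact_force: [0.7, -0.2, -1.1]
gripper_width: 0.0871
finger_force: 0.0
```

Run:
```python
from h import *
o=env.get_obs(); print(o['clock'],o['eef_pos'],np.array(o['ee_rot']).round(3).tolist())
c=cams.get_calibration('wrist'); snap('wrist','w1.png')
for l,z in (('pry',.008),('shelf',.045)): rect('wrist',l,z)
for q in cams.look_for('wrist','pry_tip'): print(q,ray('wrist',q['uv'],.008,c))
```

```text
2.6 [ 0.51037045 -0.36948217  0.29238628] [[-0.191, 0.982, 0.0], [0.982, 0.191, -0.0], [-0.0, 0.0, -1.0]]
wrist pry 0.95 n 767 c [ 0.549 -0.336] size [0.069 0.018] long yaw 105.3 mean [ 0.549 -0.334]
wrist shelf 0.72 n 11656 c [ 0.548 -0.442] size [0.161 0.172] long yaw 11.9 mean [ 0.543 -0.431]
{'uv': [285.6, 148.0], 'p': 0.74} [ 0.54653615 -0.33587838  0.008     ]
```

View pics/w1.png

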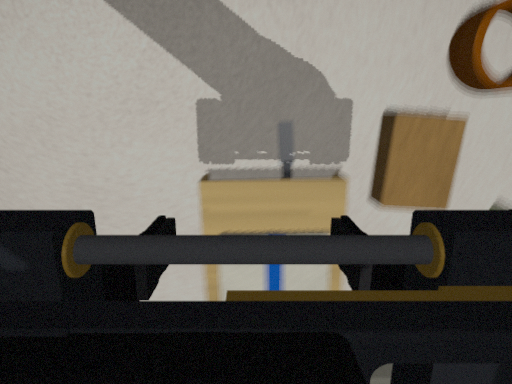

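The blade shows at columns 278–293, rows 122–178, with the shelf mouth at row 176. The bar runs nearly along tool x.

Run:
```python
from h import *
c=cams.get_calibration('wrist')
q=cams.regions_of('wrist','pry')[0]; ys,xs=np.nonzero(q['region'])
pts=np.array([ray('wrist',p,.009,c)[:2] for p in zip(xs,ys)])
ctr=pts.mean(0);e,V=np.linalg.eigh(np.cov(pts.T));d=V[:,1]*np.sign(V[1,1]);yaw=np.degrees(np.arctan2(d[1],d[0]))
s=(pts-ctr)@d;tip=ctr+d*s.max();print(ctr,yaw,'tip',tip,s.min(),s.max())
for lo,hi in ((-40,-20),(-20,0),(0,15),(15,40)):
  m=(s>lo/1e3)&(s<hi/1e3); n=((pts-ctr)@np.array([-d[1],d[0]]))[m]; print(lo,n.min().round(4),n.max().round(4))
g=tip-d*.035; 
S=plan([([*g,.09],Rd(yaw),8,.3)]); plan([([*g,.022],Rd(yaw),4,.3)],S)
```

```text
[ 0.54433996 -0.33973859] 104.00481902845839 tip [ 0.53664977 -0.30890596] -0.037149446002262304 0.03177719606080455
-40 -0.006 0.0076
-20 -0.009 0.0088
0 -0.0082 0.0091
15 -0.0086 0.0088
max 0.76 0.008 end [ 0.5452 -0.3427  0.1409]
[[0.11,0.2,0.76,0.0,0.0,-0.007,0.3],[0.1,0.21,0.75,0.0,0.0,-0.007,0.3],[0.1,0.2,0.76,0.0,0.0,-0.008,0.3],[0.11,0.21,0.75,0.0,0.0,-0.007,0.3],[0.1,0.2,0.76,-0.001,0.0,-0.007,0.3],[0.09,0.21,0.75,0.0,0.0,-0.007,0.3],[0.1,0.21,0.76,0.0,0.001,-0.008,0.3],[0.1,0.21,0.76,0.0,0.0,-0.007,0.3]]
max 0.68 0.0 end [ 0.5453 -0.343   0.0729]
[[0.0,0.0,0.68,0.0,0.0,0.0,0.3],[0.0,0.0,0.68,0.0,0.0,0.0,0.3],[0.0,0.0,0.68,0.0,0.0,0.0,0.3],[-0.01,0.0,0.68,0.0,0.0,0.0,0.3]]
```

```bash
cat >> h.py <<'E'
def bar(z=.009):
    c=cams.get_calibration('wrist'); snap('wrist')
    q=cams.regions_of('wrist','pry')[0]; ys,xs=np.nonzero(q['region'])
    pts=np.array([ray('wrist',p,z,c)[:2] for p in zip(xs,ys)])
    ctr=pts.mean(0);e,V=np.linalg.eigh(np.cov(pts.T));d=V[:,1]*np.sign(V[1,1]);yaw=np.degrees(np.arctan2(d[1],d[0]))
    s=(pts-ctr)@d;tip=ctr+d*s.max();print('p',q['p'],'ctr',ctr,'yaw',yaw,'tip',tip,'len',np.ptp(s))
    return ctr,d,yaw,tip
E
python3 - <<'E'
from h import *
o=env.get_obs();print(o['eef_pos'])
ctr,d,yaw,tip=bar()
g=tip-d*.035; print(env.get_obs()['eef_pos'])
S=plan([([*g,.09],Rd(yaw),8,.3)]); plan([([*g,.022],Rd(yaw),4,.3)],S)
E
```

```text
[ 0.5091662  -0.3711222   0.29218158]
p 0.91 ctr [ 0.54441048 -0.33845371] yaw 104.1052991059645 tip [ 0.5365795  -0.30728946] len 0.07069766243980409
[ 0.50861711 -0.37189364  0.29214237]
max 0.76 0.008 end [ 0.5451 -0.3411  0.1411]
[[0.12,0.21,0.76,0.0,0.0,-0.008,0.3],[0.11,0.21,0.75,0.0,0.0,-0.007,0.3],[0.12,0.21,0.76,0.0,0.0,-0.008,0.3],[0.11,0.21,0.75,0.0,0.0,-0.008,0.3],[0.11,0.21,0.76,-0.001,0.0,-0.007,0.3],[0.11,0.21,0.75,0.0,0.0,-0.008,0.3],[0.11,0.21,0.76,0.0,0.001,-0.008,0.3],[0.11,0.22,0.75,0.0,0.0,-0.007,0.3]]
max 0.68 0.0 end [ 0.5452 -0.3413  0.0731]
[[0.0,0.0,0.68,0.0,0.0,0.0,0.3],[0.0,0.0,0.68,0.0,0.0,0.0,0.3],[0.0,0.0,0.68,0.0,0.0,0.0,0.3],[-0.01,0.0,0.68,0.0,0.0,0.0,0.3]]
```

Call:
send_rows([
  [[0.15,0.28,0.95,0,0,-0.01,0.3],[0.15,0.28,0.95,0,0,-0.01,0.3],[0.15,0.28,0.95,0,0,-0.01,0.3],[0.15,0.28,0.95,0,0,-0.01,0.3],[0.15,0.28,0.95,0,0,-0.01,0.3],[0.15,0.28,0.95,0,0,-0.01,0.3],[0,0,0.95,0,0,0,0.3],[0,0,0.95,0,0,0,0.3],[0,0,0.6,0,0,0,0.3],[0,0,0.45,0,0,0,0.3],[0,0,0.1,0,0,0,0.3],[0,0,0,0,0,0,0.3]],
])

```text
clock: 4.15
eef_pos: [0.5461, -0.3399, 0.0738]
ee_rot: [[-0.245, 0.97, 0.0], [0.97, 0.245, -0.0], [-0.0, 0.0, -1.0]]
contact_force: [-0.9, -0.4, 0.2]
gripper_width: 0.0568
finger_force: 0.0
```

Call:
send_rows([
  [[0,0,0,0,0,0,-1],[0,0,0,0,0,0,-1],[0,0,0,0,0,0,-1],[0,0,0,0,0,0,-1],[0,0,0,0,0,0,-1],[0,0,0,0,0,0,-1]],
], force=50)

```text
clock: 4.75
eef_pos: [0.5459, -0.3395, 0.0736]
ee_rot: [[-0.245, 0.969, -0.0], [0.969, 0.245, -0.0], [-0.0, -0.0, -1.0]]
contact_force: [-0.4, 0.3, 0.2]
gripper_width: 0.0171
finger_force: 50.0
```

Call:
send_rows([
  [[0.4,0,0,0,0,0,-1],[0.8,0,0,0,0,0,-1],[0.8,0,0,0,0,0,-1],[0.8,0,0,0,0,0,-1],[0.8,0,0,0,0,0,-1],[0.8,0,0,0,0,0,-1],[0.8,0,0,0,0,0,-1],[0.7,0,0,0,0,0,-1],[0.5,0,0,0,0,0,-1],[0.2,0,0,0,0,0,-1],[0,0,0,0,0,0,-1],[0,0,0,0,0,0,0.2]],
])

```text
clock: 5.95
eef_pos: [0.5057, -0.18, 0.0735]
ee_rot: [[-0.245, 0.97, 0.0], [0.97, 0.245, -0.0], [-0.0, 0.0, -1.0]]
contact_force: [-0.7, 0.9, 0.2]
gripper_width: 0.0196
finger_force: 0.0
```

Call:
send_rows([
  [[0,0,0,0,0,0,0.2],[0,0,0,0,0,0,0.2],[0,0,0,0,0,0,0.2],[-0.7,0,-0.8,0,0,0,0.2],[-0.9,0,-1,0,0,0,0.2],[-0.9,0,-1,0,0,0,0.2],[-0.9,0,-1,0,0,0,0.2],[-0.9,0,-1,0,0,0,0.2],[-0.5,0,-0.8,0,0,0,0.2],[-0.3,0,-0.4,0,0,0,0.2],[0,0,0,0,0,0,0.2],[0,0,0,0,0,0,0.2]],
])

```text
clock: 7.15
eef_pos: [0.5362, -0.3022, 0.2225]
ee_rot: [[-0.246, 0.969, -0.002], [0.969, 0.246, 0.001], [0.002, -0.001, -1.0]]
contact_force: [0.3, -0.2, 0.3]
gripper_width: 0.052
finger_force: 0.0
```

Run:
```python
from h import *
o=env.get_obs();print(o['clock'],o['eef_pos'])
ctr,d,yaw,tip=bar()
rect('top','shelf',.045)
snap('top'); rect('top','pry',.012)
cv2.imwrite('pics/w2.png',cams.snapshot('wrist')[:,:,::-1])
```

```text
7.15 [ 0.53621878 -0.30222041  0.22248272]
p 0.56 ctr [ 0.52146629 -0.24192445] yaw 102.97678060765166 tip [ 0.49929222 -0.14570011] len 0.20179633113296463
top shelf 0.59 n 3094 c [ 0.551 -0.449] size [0.168 0.173] long yaw 10.3 mean [ 0.55  -0.451]
top shelf 0.43 n 2782 c [0.497 0.339] size [0.151 0.165] long yaw 16.7 mean [0.496 0.339]
top pry 0.96 n 367 c [ 0.52  -0.241] size [0.191 0.023] long yaw 104.2 mean [ 0.523 -0.249]
top pry 0.72 n 199 c [0.816 0.029] size [0.047 0.049] long yaw 44.8 mean [0.816 0.028]
```

View pics/w2.png

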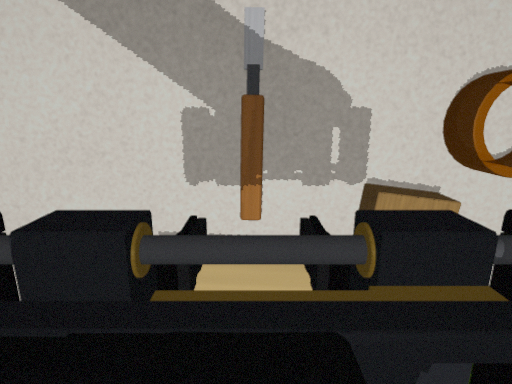

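The bar lies fully out: tip at (254,8), handle end at (251,219). Now I'll grip the handle 135 mm behind the tip.

Call:
send_rows([
  [[0.3,0.02,0.8,0,0,0,0.2],[0.4,0.03,1,0,0,0,0.2],[0.33,0,1,0,0,0,0.2],[0,0,1,0,0,0,0.2],[0,0,1,0,0,0,0.2],[0,0,0.8,0,0,0,0.2],[0,0,0.4,0,0,0,0.2],[0,0,0,0,0,0,0.2],[0,0,0,0,0,0,-1],[0,0,0,0,0,0,-1],[0,0,0,0,0,0,-1],[0,0,0,0,0,0,-1]],
], force=60)

```text
clock: 8.65
eef_pos: [0.532, -0.2781, 0.0743]
ee_rot: [[-0.245, 0.969, 0.001], [0.969, 0.245, -0.001], [-0.001, 0.001, -1.0]]
contact_force: [0.3, -0.3, 1.4]
gripper_width: 0.0278
finger_force: 0.2
```

Run:
```python
from h import *
o=env.get_obs();P=np.array(o['eef_pos']);R=np.array(o['ee_rot']);print(o['clock'],P,o['gripper_width'],o['finger_force'],R[:,0])
tip=np.array([.4996,-.1457,.008]);G=P+R[:,2]*.051
print('tip in grasp frame',R.T@(tip-G))
# viewing pose: in front of the sealer, on -x side, yaw 77
S=plan([([.531,-.277,.17],Rd(104),6,-1)]);plan([([.535,-.16,.23],Rd(77),9,-1)],S)
```

```text
8.65 [ 0.53200806 -0.27809176  0.07430022] 0.027794746358166617 0.16786505933851004 [-0.24532707  0.96943985 -0.001008  ]
tip in grasp frame [0.13636325 0.00099635 0.01516381]
max 0.98 0.001 end [ 0.5311 -0.277   0.221 ]
[[0.01,0.0,-0.98,0.0,0.0,0.001,-1],[0.01,-0.01,-0.98,0.0,0.0,0.0,-1],[0.0,0.0,-0.97,0.0,0.001,0.001,-1],[0.01,-0.01,-0.98,0.001,0.0,0.0,-1],[0.01,0.0,-0.98,0.0,0.0,0.001,-1],[0.01,0.0,-0.98,0.0,0.0,0.001,-1]]
max 0.52 0.053 end [ 0.5349 -0.1599  0.281 ]
[[0.5,0.14,-0.27,0.0,0.0,0.052,-1],[0.51,0.12,-0.26,0.0,0.0,0.053,-1],[0.51,0.09,-0.27,0.0,0.0,0.052,-1],[0.52,0.06,-0.27,0.0,0.0,0.052,-1],[0.51,0.04,-0.26,0.0,0.0,0.053,-1],[0.52,0.0,-0.27,0.0,0.0,0.052,-1],[0.52,-0.02,-0.27,0.0,0.0,0.052,-1],[0.52,-0.04,-0.26,0.0,0.0,0.052,-1],[0.52,-0.08,-0.27,0.0,0.0,0.053,-1]]
```

Call:
send_rows([
  [[0,0,0.06,0,0,0,-1],[0,0,0,0,0,0,-1],[0,0,0,0,0,0,-1],[0,0,0,0,0,0,-1],[0,0,-0.4,0,0,0,-1],[0,0,-0.8,0,0,0,-1],[0,0,-1,0,0,0,-1],[0,0,-1,0,0,0,-1],[0,0,-1,0,0,0,-1],[0,0,-1,0,0,0,-1],[0,0,-0.8,0,0,0,-1],[0,0,-0.3,0,0,0,-1]],
])

```text
clock: 9.85
eef_pos: [0.5325, -0.278, 0.2322]
ee_rot: [[-0.246, 0.969, 0.004], [0.969, 0.246, -0.002], [-0.003, 0.003, -1.0]]
contact_force: [1.0, -0.7, -1.8]
gripper_width: 0.0216
finger_force: 60.0
```

Run:
```python
from h import *
o=env.get_obs();P=np.array(o['eef_pos']);R=np.array(o['ee_rot']);print(o['clock'],P,o['gripper_width'],o['finger_force'],R[:,0])
c=cams.get_calibration('wrist'); K,Rc,t=map(np.array,(c['mtx'],c['R'],c['t']))
cam=R.T@(-Rc.T@t.ravel()-P); A=Rc@R; print('cam in tool',cam,'axes',A.round(2).tolist(),K[0,0])
def pix(g,Rt,X):
    Pt=np.array(g)-Rt[:,2]*.051; p=K@(A@(Rt.T@(np.array(X)-Pt)-cam)); return (p[:2]/p[2]).round()
F=[.5645,.0545,.08]
for g,pi in (([.535,-.16,.23],0),([.535,-.16,.33],0),([.535,-.16,.2],15),([.535,-.16,.2],25),([.535,-.13,.25],25),([.54,-.1,.3],0)):
    Rt=Rd(77,pi);tip=np.array(g)+Rt@[.136,0,.0136]; print(g,pi,pix(g,Rt,F),pix(g,Rt,[.58,.12,.095]),'tip',tip.round(3),pix(g,Rt,tip))
```

```text
9.85 [ 0.53253911 -0.27798574  0.23216759] 0.02160404029557037 59.99680280685425 [-0.24554915  0.9693802  -0.00276374]
cam in tool [ 0.06521305  0.00136735 -0.09281767] axes [[0.0, 1.0, -0.0], [-0.97, 0.0, -0.24], [-0.24, 0.0, 0.97]] 306.2158444896224
[0.535, -0.16, 0.23] 0 [227. -75.] [ 224. -199.] tip [ 0.566 -0.027  0.216] [250. -49.]
[0.535, -0.16, 0.33] 0 [234. -22.] [ 233. -103.] tip [ 0.566 -0.027  0.316] [250. -49.]
[0.535, -0.16, 0.2] 15 [230. -11.] [ 229. -100.] tip [ 0.565 -0.029  0.222] [250. -49.]
[0.535, -0.16, 0.2] 25 [232.  35.] [233. -33.] tip [ 0.564 -0.034  0.245] [250. -49.]
[0.535, -0.13, 0.25] 25 [241.  87.] [241.  27.] tip [ 0.564 -0.004  0.295] [250. -49.]
[0.54, -0.1, 0.3] 0 [241.  29.] [241. -51.] tip [0.571 0.033 0.286] [250. -49.]
```

Run:
```python
from h import *
plan([([.50,-.045,.29],Rd(77),10,-1)])
```

```text
max 0.94 0.048 end [ 0.5001 -0.0449  0.3411]
[[0.93,0.1,-0.44,0.0,0.0,0.047,-1],[0.94,0.06,-0.44,0.001,0.0,0.048,-1],[0.94,0.02,-0.43,0.0,0.001,0.047,-1],[0.94,-0.03,-0.44,0.001,0.0,0.048,-1],[0.94,-0.08,-0.44,0.0,0.0,0.047,-1],[0.93,-0.12,-0.43,0.0,0.0,0.048,-1],[0.93,-0.16,-0.44,0.001,0.0,0.047,-1],[0.92,-0.21,-0.44,0.0,0.001,0.048,-1],[0.9,-0.25,-0.43,0.0,0.0,0.047,-1],[0.9,-0.29,-0.44,0.001,0.0,0.048,-1]]
```

Call:
send_rows([
  [[0.5,0.1,-0.44,0,0,0.048,-1],[0.95,0.06,-0.44,0,0,0.048,-1],[0.95,0.02,-0.44,0,0,0.048,-1],[0.95,-0.03,-0.44,0,0,0.048,-1],[0.95,-0.08,-0.44,0,0,0.048,-1],[0.95,-0.12,-0.44,0,0,0.048,-1],[0.95,-0.16,-0.44,0,0,0.048,-1],[0.95,-0.21,-0.44,0,0,0.048,-1],[0.95,-0.25,-0.44,0,0,0.048,-1],[0.8,-0.29,-0.44,0,0,0.047,-1],[0.35,0,0,0,0,0,-1],[0,0,0,0,0,0,-1]],
])

```text
clock: 11.05
eef_pos: [0.5043, -0.0442, 0.3391]
ee_rot: [[0.226, 0.974, -0.0], [0.974, -0.226, -0.0], [-0.0, -0.0, -1.0]]
contact_force: [0.4, -1.0, -2.0]
gripper_width: 0.0213
finger_force: 60.0
```

Run:
```python
from h import *
o=env.get_obs();print(o['clock'],o['eef_pos'],o['gripper_width'])
c=cams.get_calibration('wrist'); snap('wrist','w3.png')
c2=cams.get_calibration('wrist'); print('drift',np.abs(np.array(c['t'])-c2['t']).max())
for l,z in (('notch',.08),('cover',.095),('cover_lip',.095),('cover_grip',.095)):
  for q in cams.look_for('wrist',l)[:2]: print(l,q['uv'],round(q['p'],2),ray('wrist',q['uv'],z,c)[:2].round(4))
rect('wrist','cover',.095)
```

```text
11.05 [ 0.5043052  -0.04418896  0.339056  ] 0.021283256010544874
drift 0.0005500544882471453
notch [355.3, 40.2] 0.83 [0.6431 0.0702]
notch [293.9, 29.4] 0.16 [0.582 0.095]
cover [297.8, 30.4] 0.69 [0.583 0.09 ]
cover_lip [293.5, 30.2] 0.71 [0.5788 0.0911]
cover_grip [294.6, 34.6] 0.62 [0.5791 0.0869]
wrist cover 0.92 n 2669 c [0.579 0.087] size [0.043 0.058] long yaw 76.2 mean [0.579 0.088]
```

View pics/w3.png

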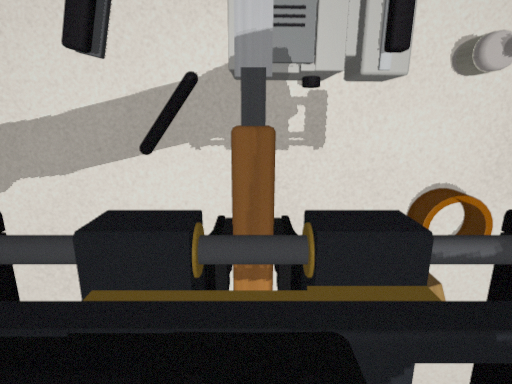

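The blade (columns 234–272) hides part of the cover. The box's notched face is at row ~72, columns 229–350, and a black knob stands out of it at (311,82). I'll shift sideways and forward for a clear view.

Call:
send_rows([
  [[0.4,-0.5,0,0,0,0,-1],[0.5,-0.5,0,0,0,0,-1],[0.5,-0.5,0,0,0,0,-1],[0.2,-0.3,0,0,0,0,-1],[0,0,0,0,0,0,-1],[0,0,0,0,0,0,-1]],
])

```text
clock: 11.95
eef_pos: [0.4697, 0.0039, 0.3397]
ee_rot: [[0.229, 0.973, 0.001], [0.973, -0.229, -0.001], [-0.001, 0.001, -1.0]]
contact_force: [-0.2, -1.3, -0.8]
gripper_width: 0.0216
finger_force: 60.0
```

Run:
```python
from h import *
o=env.get_obs();print(o['clock'],o['eef_pos'],o['gripper_width'])
c=cams.get_calibration('wrist'); im=snap('wrist')
np.savez('w4.npz',im=im,R=c['R'],t=c['t'],mtx=c['mtx'])
c2=cams.get_calibration('wrist'); print('drift',np.abs(np.array(c['t'])-c2['t']).max())
for l,z in (('notch',.08),('cover',.095),('cover_lip',.095),('cover_grip',.095)):
  for q in cams.look_for('wrist',l)[:2]: print(l,q['uv'],round(q['p'],2),ray('wrist',q['uv'],z,c)[:2].round(4))
rect('wrist','cover',.095)
cr=im[0:150,230:430]
cv2.imwrite('pics/w4.png',cv2.resize(cr[:,:,::-1],None,fx=4,fy=4,interpolation=cv2.INTER_CUBIC))
```

```text
11.95 [0.46966834 0.00392319 0.33973507] 0.021559257668762984
drift 0.00012528016261903474
notch [376.1, 48.9] 0.8 [0.6297 0.1043]
notch [254.0, 141.0] 0.48 [0.4811 0.0394]
cover [330.9, 65.2] 0.92 [0.5761 0.0979]
cover_lip [329.4, 60.6] 0.63 [0.5753 0.1026]
cover_lip [498.0, 89.0] 0.4 [0.7431 0.0348]
cover_grip [328.9, 66.6] 0.95 [0.5739 0.0971]
wrist cover 0.86 n 3987 c [0.574 0.098] size [0.057 0.071] long yaw 76.3 mean [0.574 0.099]
```

View pics/w4.png

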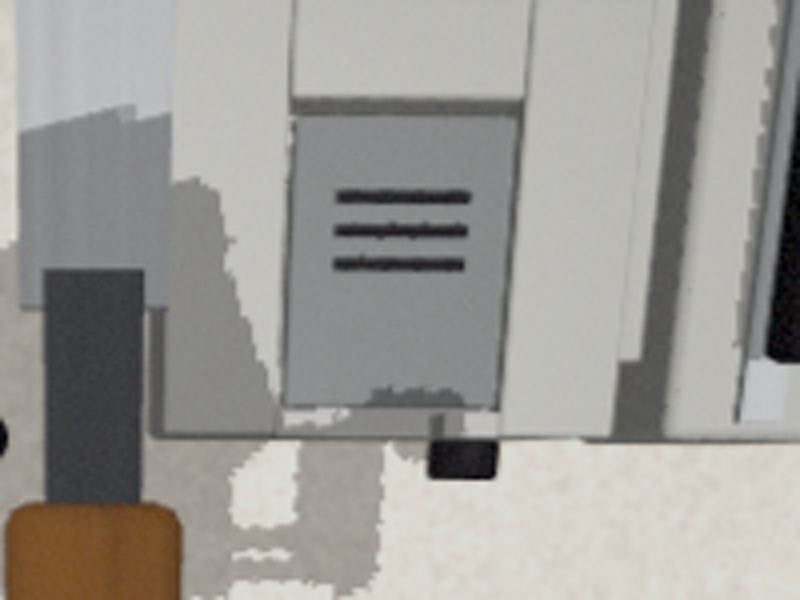

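The crop shows the cover's corners clearly: (300.8,101.3), (354.5,101.8), (360,29.5) and (304.3,28.8) in full-picture pixels. The notch is a grey gap in the rim at crop columns 340–440, and the knob sits beside it at 428–497.

Run:
```python
from h import *
f=np.load('w4.npz');c={k:f[k] for k in('R','t','mtx')}
C=np.array([ray('wrist',p,.095,c)[:2] for p in((300.8,101.3),(354.5,101.8),(360,29.5),(304.3,28.8))])
print(C.round(4)); ctr=C.mean(0)
n=(C[0]+C[1])/2;fr=(C[2]+C[3])/2;d=fr-n;print('ctr',ctr,'len',np.linalg.norm(d),np.linalg.norm(C[1]-C[0]),'yaw x',np.degrees(np.arctan2(d[1],d[0])),'yaw from width',np.degrees(np.arctan2(*(C[0]-C[1])[::-1]))-90,np.degrees(np.arctan2(*(C[3]-C[2])[::-1]))-90)
E=[ray('wrist',(230+x/4,y/4),.095,c)[:2] for x,y in((165,436),(612,437))]; v=E[0]-E[1]; print('face edge',E,np.linalg.norm(v),np.degrees(np.arctan2(v[1],v[0]))-90)
nc=ray('wrist',(230+389/4,436/4),.095,c)[:2];print('notch ctr',nc)
for z in(.04,.06,.08):print('knob',z,[ray('wrist',(230+x/4,478/4),z,c)[:2].round(4) for x in(428,497)])
o=env.get_obs();print(o['eef_pos'],np.array(o['ee_rot'])[:,0])
# tip of blade in the wrist picture: shank/blade corner line
for x,y in((20,306),(168,306)): print('blade base',ray('wrist',(230+x/4,y/4),o['eef_pos'][2]-.051-.0138,c).round(4))
```

```text
[[0.539  0.0699]
 [0.5943 0.0564]
 [0.6102 0.1244]
 [0.5558 0.1378]]
ctr [0.57485301 0.09710827] len 0.06991050449471867 0.05695513304126556 yaw x 76.46176803650698 yaw from width 76.29775487684068 76.17187374854234
face edge [array([0.50683566, 0.06931407]), array([0.62278422, 0.0418712 ])] 0.11915191733198405 76.68418479712315
notch ctr [0.56494129 0.05569412]
knob 0.04 [array([0.5875, 0.0384]), array([0.6085, 0.0335])]
knob 0.06 [array([0.5823, 0.0399]), array([0.6023, 0.0353])]
knob 0.08 [array([0.5772, 0.0414]), array([0.596, 0.037])]
[0.46990887 0.00356311 0.33939689] [2.29858671e-01 9.73224015e-01 9.26932916e-05]
blade base [0.4817 0.0875 0.2746]
blade base [0.4993 0.0834 0.2746]
```

```bash
cat >> h.py <<'E'
YAW=76.4; ux=np.array([.2351,.972,0]); uy=np.array([-.972,.2351,0]); N=np.array([.5649,.0558,0])
def tipg(tip,th=0,yaw=YAW):
    R=Rd(yaw,th); return np.array(tip)-R@np.array([.136,.001,.0138]),R
E
python3 - <<'E'
from h import *
z=np.array([0,0,1.])
g,R=tipg(N-.10*ux+.0015*uy+.2*z)
S=plan([(g,R,6,-1)])
g,R=tipg(N-.02*ux+.0015*uy+.0845*z)
S=plan([(g,R,6,-1)],S)
E
```

```text
max 1.09 0.001 end [ 0.5069 -0.1731  0.2649]
[[-1.09,0.51,0.5,0.0,0.0,0.001,-1],[-1.09,0.51,0.49,0.0,0.0,0.001,-1],[-1.08,0.52,0.5,0.0,0.0,0.001,-1],[-1.09,0.51,0.5,0.0,0.0,0.001,-1],[-1.09,0.52,0.5,0.0,0.0,0.001,-1],[-1.09,0.51,0.49,0.0,0.0,0.0,-1]]
max 0.77 0.0 end [ 0.5256 -0.0953  0.1494]
[[0.53,0.0,0.77,0.0,0.0,0.0,-1],[0.54,0.0,0.77,0.0,0.0,0.0,-1],[0.53,0.0,0.77,0.0,0.0,0.0,-1],[0.54,0.0,0.77,0.0,0.0,0.0,-1],[0.53,0.0,0.77,0.0,0.0,0.0,-1],[0.53,0.0,0.77,0.0,0.0,0.0,-1]]
```

Call:
send_rows([
  [[-0.7,0.3,0,0,0,0.002,-1],[-1,0.4,0,0,0,0.002,-1],[-1,0.5,0.1,0,0,0.001,-1],[-1,0.5,0.5,0,0,0,-1],[-1,0.5,0.6,0,0,0,-1],[-0.9,0.5,0.8,0,0,0,-1],[-0.6,0.4,0.8,0,0,0,-1],[-0.3,0,0.9,0,0,0,-1],[0,0,0.8,0,0,0,-1],[0,0,0.7,0,0,0,-1],[0,0,0.6,0,0,0,-1],[0,0,0.5,0,0,0,-1]],
])

```text
clock: 13.45
eef_pos: [0.5071, -0.1724, 0.1809]
ee_rot: [[0.234, 0.972, -0.001], [0.972, -0.234, 0.0], [0.0, -0.001, -1.0]]
contact_force: [-0.2, -0.4, -0.5]
gripper_width: 0.0216
finger_force: 60.0
```

Run:
```python
from h import *
z=np.array([0,0,1.])
o=env.get_obs();print(o['clock'],o['eef_pos'],np.array(o['ee_rot'])[:,0],o['gripper_width'])
g,R=tipg(N-.02*ux+.0015*uy+.0845*z)
S=plan([(g,R,6,-1)])
```

```text
13.45 [ 0.50713951 -0.17240023  0.18087195] [2.34384303e-01 9.72144014e-01 1.19611575e-04] 0.02164081794926351
max 0.53 0.001 end [ 0.5258 -0.0951  0.1494]
[[0.53,0.0,0.21,0.0,0.0,0.0,-1],[0.53,0.0,0.21,0.0,0.0,0.0,-1],[0.53,0.0,0.21,0.0,0.0,0.0,-1],[0.53,0.0,0.21,-0.001,0.0,0.001,-1],[0.53,0.0,0.21,0.0,0.0,0.0,-1],[0.53,0.0,0.21,0.0,0.0,0.0,-1]]
```

Call:
send_rows([
  [[0,0,0.4,0,0,0,-1],[0.3,0,0.4,0,0,0,-1],[0.6,0,0.3,0,0,0,-1],[0.6,0,0.1,0,0,0,-1],[0.6,0,0.06,0,0,0,-1],[0.6,0,0,0,0,0,-1],[0.4,0,0,0,0,0,-1],[0.1,0,0,0,0,0,-1],[0,0,0,0,0,0,-1],[0,0,0,0,0,0,-1]],
])

```text
clock: 14.45
eef_pos: [0.5258, -0.0951, 0.1505]
ee_rot: [[0.235, 0.972, 0.0], [0.972, -0.235, -0.001], [-0.001, 0.0, -1.0]]
contact_force: [-0.2, 1.5, -1.3]
gripper_width: 0.0213
finger_force: 60.0
```

Run:
```python
from h import *
z=np.array([0,0,1.])
o=env.get_obs();print(o['clock'],o['eef_pos'],np.array(o['ee_rot'])[:,0],o['gripper_width'])
P=np.array(o['eef_pos']);R=np.array(o['ee_rot']);tip=P+R@[.136,.001,.0648]
print('tip rel notch',[float((tip-N)@v) for v in(ux,uy,z)])
c=cams.get_calibration('wrist'); im=snap('wrist'); b=snap('scene')
u,v=proj('scene',[*tip]);print(u,v); u,v=int(u),int(v)
cr=cv2.resize(b[v-35:v+35,u-50:u+50,::-1],None,fx=6,fy=6,interpolation=cv2.INTER_CUBIC)
w=cv2.resize(im[0:130,170:330,::-1],(600,488))[:330]
w=cv2.resize(im[0:100,180:334,::-1],(600,390)); w=w[:170]
cv2.imwrite('pics/p5.png',np.vstack([cr,w]))
```

```text
14.45 [ 0.52583759 -0.09507902  0.15053798] [ 2.34815217e-01  9.72039807e-01 -6.54217852e-04] 0.02134877728419194
tip rel notch [-0.019876308003792236, 0.0015251002897099415, 0.08564918367650344]
264.7504747511322 196.66800710026794
```

View pics/p5.png

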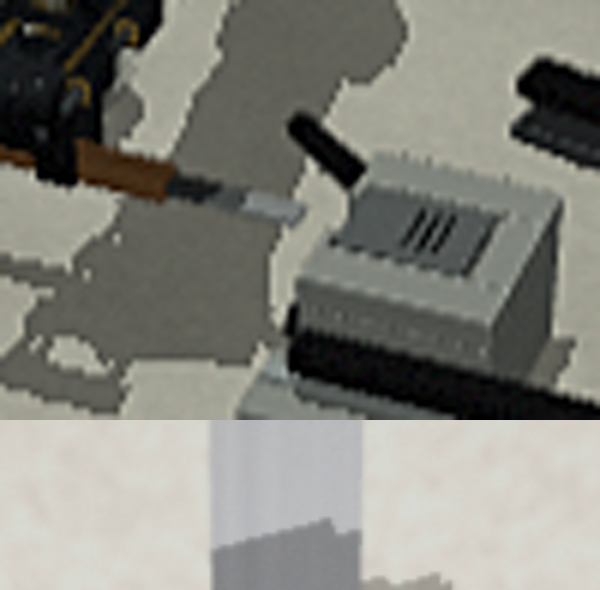

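The blade tip shows at crop (302,213), where it was predicted at (300,210), and it is level in front of the notch. The knob sits well below. Now I'll insert it.

Call:
send_rows([
  [[0.2,0,0.045,0,0,0,-1],[0.3,0,0,0,0,0,-1],[0.3,0,0,0,0,0,-1],[0.3,0,0,0,0,0,-1],[0.3,0,0,0,0,0,-1],[0.3,0,0,0,0,0,-1],[0.2,0,0,0,0,0,-1],[0,0,0,0,0,0,-1]],
])

```text
clock: 15.35
eef_pos: [0.5373, -0.047, 0.1494]
ee_rot: [[0.232, 0.973, 0.0], [0.973, -0.232, 0.0], [0.0, 0.0, -1.0]]
contact_force: [0.2, -1.4, -1.4]
gripper_width: 0.0213
finger_force: 60.0
```

Run:
```python
from h import *
z=np.array([0,0,1.])
o=env.get_obs();print(o['clock'],o['contact_force'],o['wrist_torque'],o['gripper_width'])
P=np.array(o['eef_pos']);R=np.array(o['ee_rot']);tip=P+R@[.136,.001,.0648]
print('tip rel notch',[float((tip-N)@v) for v in(ux,uy,z)])
S=None
for th,n in((8,2),(16,3),(22,3),(26,2)):
    Rb=Rd(YAW,th); F=N+.080*z+.0015*uy; tp=F+.028*Rb[:,0]-.002*Rb[:,2]
    S=plan([(*tipg(tp,th),n,-1)],S)
```

```text
15.35 [ 0.18175174 -1.37645823 -1.40355467] [-0.01496453 -0.0936569   0.03685714] 0.021272717409763334
tip rel notch [0.02963346555810876, 0.0020923710319601186, 0.084671749691367]
max 0.36 0.07 end [ 0.5352 -0.0566  0.131 ]
[[-0.2,0.0,0.36,0.0,0.07,0.002,-1],[-0.22,0.01,0.36,0.0,0.069,0.001,-1]]
max 0.21 0.047 end [ 0.5338 -0.0625  0.1144]
[[-0.11,0.0,0.2,0.0,0.047,0.0,-1],[-0.12,0.0,0.21,0.0,0.046,0.0,-1],[-0.13,0.0,0.2,0.0,0.047,0.0,-1]]
max 0.15 0.035 end [ 0.5331 -0.0653  0.1016]
[[-0.08,0.0,0.15,0.0,0.035,0.0,-1],[-0.09,0.0,0.15,0.0,0.035,0.0,-1],[-0.1,0.0,0.15,0.0,0.035,0.0,-1]]
max 0.16 0.035 end [ 0.5329 -0.0664  0.0927]
[[-0.09,0.0,0.15,0.0,0.035,0.0,-1],[-0.09,0.0,0.16,0.0,0.034,0.0,-1]]
```

Call:
send_rows([
  [[-0.2,0,0.36,0,0.07,0,-1],[-0.22,0,0.36,0,0.07,0,-1],[-0.11,0,0.2,0,0.047,0,-1],[-0.12,0,0.2,0,0.047,0,-1],[-0.13,0,0.2,0,0.047,0,-1],[-0.08,0,0.15,0,0.035,0,-1],[0,0,0,0,0,0,-1],[0,0,0,0,0,0,-1]],
])

```text
clock: 16.15
eef_pos: [0.5326, -0.067, 0.1098]
ee_rot: [[0.224, 0.972, 0.072], [0.925, -0.236, 0.299], [0.307, -0.001, -0.952]]
contact_force: [-0.9, -6.9, -2.7]
gripper_width: 0.0213
finger_force: 60.0
```

```bash
cat >> h.py <<'E'
def st():
    o=env.get_obs();print(o['clock'],'F',np.round(o['contact_force'],1),np.round(o['wrist_torque'],2),o['gripper_width'])
    P=np.array(o['eef_pos']);R=np.array(o['ee_rot']);tip=P+R@[.136,.001,.0648]
    print('tip rel notch',[round(float((tip-N)@v),4) for v in(ux,uy,[0,0,1])],'pitch',np.degrees(np.arcsin(R[2,0])))
E
python3 - <<'E'
from h import *
st()
b=snap('scene'); u,v=map(int,proj('scene',[.5649,.0558,.09]))
cv2.imwrite('pics/p6.png',cv2.resize(b[v-35:v+35,u-50:u+50,::-1],None,fx=6,fy=6,interpolation=cv2.INTER_CUBIC))
E
```

```text
16.15 F [-0.9 -6.9 -2.7] [-2.    0.39  0.04] 0.021294911861011467
tip rel notch [0.0224, 0.0015, 0.09] pitch 17.908009661385833
```

View pics/p6.png

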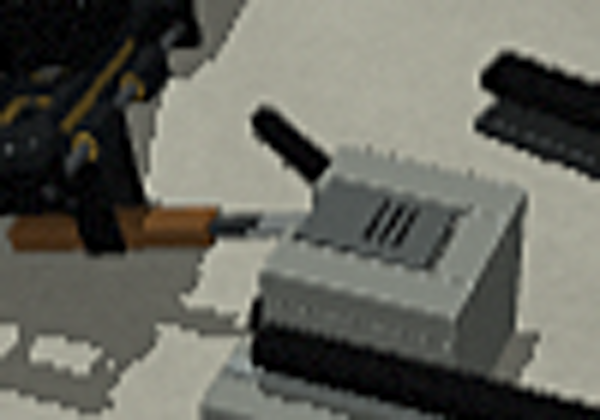

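The blade is under the cover's edge and the cover isn't loose yet. The torque shows it is loaded, so I'll keep levering.

Call:
send_rows([
  [[0,0,0.15,0,0.035,0,-1],[-0.02,0,0.15,0,0.035,0,-1],[-0.05,0,0.15,0,0.035,0,-1],[-0.05,0,0.15,0,0.035,0,-1],[0,0,0,0,0,0,-1],[0,0,0,0,0,0,-1]],
])

```text
clock: 16.8
eef_pos: [0.534, -0.0615, 0.0956]
ee_rot: [[0.21, 0.972, 0.103], [0.873, -0.233, 0.427], [0.44, 0.0, -0.898]]
contact_force: [-0.1, -0.5, -0.8]
gripper_width: 0.0212
finger_force: 60.0
```

Run:
```python
from h import *
st()
b=snap('scene'); u,v=map(int,proj('scene',[.5649,.0558,.09]))
cv2.imwrite('pics/p7.png',cv2.resize(b[v-35:v+35,u-50:u+50,::-1],None,fx=6,fy=6,interpolation=cv2.INTER_CUBIC))
```

```text
16.8 F [-0.1 -0.5 -0.8] [-0.63  0.11 -0.01] 0.02120076700508541
tip rel notch [0.0293, 0.0017, 0.0972] pitch 26.08165126643022
```

View pics/p7.png

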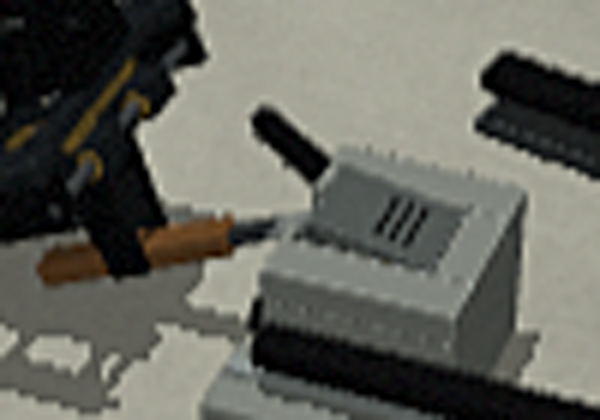

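The cover's notched edge now stands proud and the torque has dropped, so it has sprung loose. Next I'll withdraw and lay the bar flat.

Run:
```python
from h import *
o=env.get_obs();P=np.array(o['eef_pos']);R=np.array(o['ee_rot']);G=P+R[:,2]*.051
S=plan([(G-.05*R[:,0],R,3,-1)]); S=plan([([.516,-.155,.10],Rd(YAW),5,-1)],S); plan([([.516,-.155,.0228],Rd(YAW),4,-1)],S)
```

```text
max 0.67 0.0 end [ 0.5236 -0.105   0.0738]
[[-0.67,0.0,0.0,0.0,0.0,0.0,-1],[-0.66,0.0,0.0,0.0,0.0,0.0,-1],[-0.67,0.0,0.0,0.0,0.0,0.0,-1]]
max 0.76 0.091 end [ 0.516  -0.1549  0.1511]
[[-0.08,0.03,-0.76,0.0,-0.091,0.001,-1],[-0.16,0.04,-0.74,0.0,-0.091,0.0,-1],[-0.22,0.03,-0.7,0.0,-0.091,0.0,-1],[-0.28,0.04,-0.67,0.0,-0.091,0.001,-1],[-0.34,0.03,-0.62,0.0,-0.091,0.0,-1]]
max 0.78 0.0 end [ 0.516  -0.1549  0.0739]
[[0.0,0.0,0.77,0.0,0.0,0.0,-1],[0.0,0.0,0.78,0.0,0.0,0.0,-1],[0.0,0.0,0.77,0.0,0.0,0.0,-1],[0.0,0.0,0.77,0.0,0.0,0.0,-1]]
```

Run:
```python
from h import *
z=np.array([0,0,1.]);Rb=Rd(YAW,12);tp=N+.081*z+.0015*uy+.028*Rb[:,0]-.002*Rb[:,2]
S=plan([(*tipg(tp,12),3,-1)]);S=plan([(*tipg(tp-.055*ux,12),3,-1)],S); S=plan([([.516,-.155,.09],Rd(YAW),4,-1)],S); plan([([.516,-.155,.0228],Rd(YAW),4,-1)],S)
```

```text
max 0.34 0.082 end [ 0.5344 -0.0598  0.1239]
[[0.19,0.0,-0.34,0.0,-0.082,0.001,-1],[0.15,0.0,-0.34,0.0,-0.082,0.001,-1],[0.13,0.0,-0.34,0.0,-0.082,0.001,-1]]
max 0.72 0.0 end [ 0.5215 -0.1132  0.124 ]
[[-0.72,0.0,-0.15,0.0,0.0,0.0,-1],[-0.72,0.0,-0.15,0.0,0.0,0.0,-1],[-0.71,0.0,-0.16,0.0,0.0,0.0,-1]]
max 0.41 0.053 end [ 0.516  -0.155   0.1409]
[[-0.37,0.05,-0.26,0.0,-0.052,0.0,-1],[-0.39,0.04,-0.24,0.0,-0.053,0.0,-1],[-0.4,0.05,-0.21,0.0,-0.052,0.0,-1],[-0.41,0.04,-0.18,0.0,-0.052,0.0,-1]]
max 0.68 0.0 end [ 0.516  -0.155   0.0737]
[[0.0,0.0,0.67,0.0,0.0,0.0,-1],[0.0,0.0,0.67,0.0,0.0,0.0,-1],[0.0,0.0,0.67,0.0,0.0,0.0,-1],[0.0,0.0,0.68,0.0,0.0,0.0,-1]]
```

Call:
send_rows([
  [[0.18,0,-0.34,0,-0.082,0,-1],[0.15,0,-0.34,0,-0.082,0,-1],[0.12,0,-0.34,0,-0.082,0,-1],[-0.5,0,-0.1,0,0,0,-1],[-0.7,0,-0.15,0,0,0,-1],[-0.7,0,-0.15,0,0,0,-1],[-0.4,0,-0.1,0,0,0,-1],[-0.4,0.05,-0.2,0,-0.052,0,-1],[-0.4,0.05,-0.2,0,-0.053,0,-1],[-0.4,0.04,-0.2,0,-0.052,0,-1],[-0.3,0.04,-0.2,0,-0.052,0,-1],[0,0,0,0,0,0,-1]],
])

```text
clock: 18.05
eef_pos: [0.5158, -0.1575, 0.1387]
ee_rot: [[0.233, 0.972, 0.002], [0.972, -0.233, 0.001], [0.001, 0.001, -1.0]]
contact_force: [-0.2, 0.1, -1.0]
gripper_width: 0.0211
finger_force: 60.0
```

Run:
```python
from h import *
st(); o=env.get_obs();print(o['eef_pos'],np.array(o['ee_rot']).round(3).tolist())
```

```text
18.05 F [-0.2  0.1 -1. ] [ 0.   -0.06 -0.04] 0.021123611462445402
tip rel notch [-0.0828, -0.0033, 0.0741] pitch 0.05940660907505786
[ 0.51582729 -0.15750719  0.13874035] [[0.233, 0.972, 0.002], [0.972, -0.233, 0.001], [0.001, 0.001, -1.0]]
```

Call:
send_rows([
  [[0,0,0.6,0,0,0,-1],[0,0,0.7,0,0,0,-1],[0,0,0.7,0,0,0,-1],[0,0,0.4,0,0,0,-1],[0,0,0.2,0,0,0,-1],[0,0,0,0,0,0,-1],[0,0,0,0,0,0,0.1],[0,0,0,0,0,0,0.1],[0,0,0,0,0,0,0.1],[0,0,0,0,0,0,0.1],[0,0,-0.4,0,0,0,0.3],[0,0,-0.8,0,0,0,0.8]],
])

```text
clock: 19.25
eef_pos: [0.5144, -0.1574, 0.1028]
ee_rot: [[0.234, 0.972, -0.003], [0.972, -0.234, 0.002], [0.001, -0.003, -1.0]]
contact_force: [-0.9, -0.3, -0.2]
gripper_width: 0.0567
finger_force: 0.0
```

Run:
```python
from h import *
o=env.get_obs();print(o['eef_pos'],o['gripper_width'])
plan([([.560,.02,.27],Rd(YAW),11,.8)])
```

```text
[ 0.51443388 -0.15736894  0.10279724] 0.056740422748223954
max 0.8 0.001 end [0.5601 0.02   0.3209]
[[0.67,0.01,-0.79,0.0,0.0,0.0,0.8],[0.66,0.01,-0.8,-0.001,0.0,0.0,0.8],[0.67,0.0,-0.79,0.0,0.0,0.0,0.8],[0.67,0.01,-0.79,0.0,0.0,0.001,0.8],[0.66,0.01,-0.79,0.0,-0.001,0.0,0.8],[0.67,0.01,-0.8,-0.001,0.0,0.0,0.8],[0.67,0.01,-0.79,0.0,0.0,0.0,0.8],[0.66,0.01,-0.79,0.0,0.0,0.0,0.8],[0.67,0.01,-0.8,0.0,0.0,0.0,0.8],[0.66,0.01,-0.79,-0.001,0.0,0.0,0.8],[0.67,0.01,-0.79,0.0,0.0,0.001,0.8]]
```

Call:
send_rows([
  [[0.1,0,-1,0,0,0,0.8],[0.5,0,-1,0,0,0,0.8],[0.9,0,-1,0,0,0,0.8],[0.9,0,-1,0,0,0,0.8],[0.9,0,-1,0,0,0,0.8],[0.9,0,-1,0,0,0,0.8],[0.9,0,-1,0,0,0,0.8],[0.9,0,-0.9,0,0,0,0.8],[0.8,0,-0.7,0,0,0,0.8],[0.5,0.1,-0.1,0,0,0,0.8],[0,0,0,0,0,0,0.8],[0,0,0,0,0,0,0.8]],
])

```text
clock: 20.45
eef_pos: [0.5598, 0.0181, 0.3197]
ee_rot: [[0.234, 0.972, -0.002], [0.972, -0.234, -0.0], [-0.0, -0.002, -1.0]]
contact_force: [-0.1, -0.5, -0.1]
gripper_width: 0.0784
finger_force: 0.0
```

Run:
```python
from h import *
o=env.get_obs();print(o['clock'],o['eef_pos'])
c=cams.get_calibration('wrist'); im=snap('wrist')
for l,z in (('cover',.1),('cover_lip',.107),('cover_grip',.104)):
  for q in cams.look_for('wrist',l)[:2]: print(l,q['uv'],round(q['p'],2),ray('wrist',q['uv'],z,c)[:2].round(4))
rect('wrist','cover',.1)
snap('top'); rect('top','pry',.012); rect('top','basket',.02); print(cams.look_for('top','basket_in')[0], ray('top',cams.look_for('top','basket_in')[0]['uv'],.003))
np.savez('w5.npz',im=im,R=c['R'],t=c['t'],mtx=c['mtx'])
C=N+.0425*ux
for f in ((-.035,-.028),(-.035,.028),(.035,.028),(.035,-.028)): print(proj('wrist',C+f[0]*ux+f[1]*uy+[0,0,.095],c).round(1))
u,v=map(int,proj('wrist',C+[0,0,.1],c)); print(u,v); v0=max(v-75,0)
cv2.imwrite('pics/p8.png',cv2.resize(im[v0:v0+150,u-100:u+100,::-1],None,fx=4,fy=4,interpolation=cv2.INTER_CUBIC)); print(u-100,v0)
```

```text
20.45 [0.55976857 0.01806837 0.31967828]
cover [248.9, 93.1] 0.73 [0.5772 0.103 ]
cover_lip [245.7, 92.3] 0.73 [0.5744 0.1039]
cover_grip [246.0, 96.4] 0.65 [0.5737 0.1004]
top pry 0.59 n 343 c [ 0.517 -0.151] size [0.026 0.142] long yaw 75.6 mean [ 0.518 -0.152]
top basket 0.6 n 2830 c [0.496 0.347] size [0.155 0.169] long yaw 16.8 mean [0.496 0.347]
{'uv': [140.2, 235.2], 'p': 0.91} [0.49301803 0.34785995 0.003     ]
[275.6 135.7]
[220.8 135.6]
[219.1  62.3]
[277.   62.4]
248 99
148 24
```

View pics/p8.png

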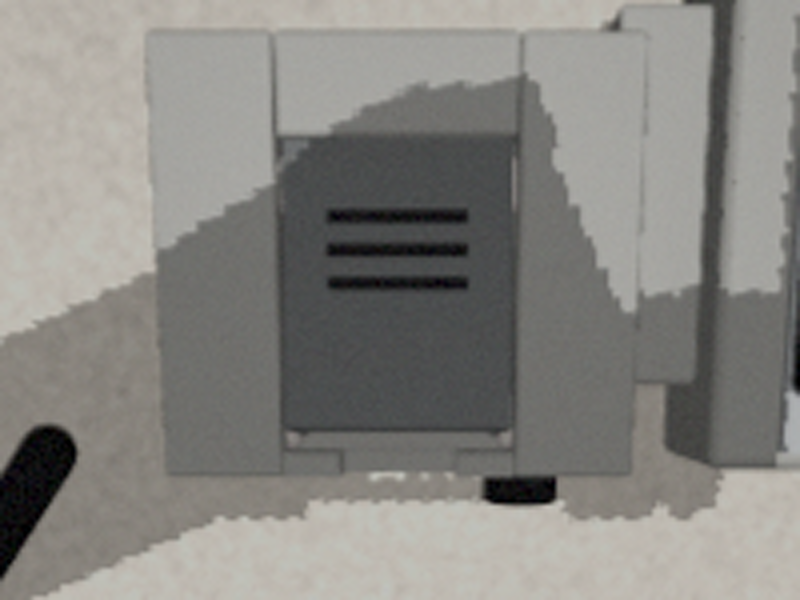

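The cover is loose. Its notched edge sits at crop row 432 (columns 283–513), standing over its legs, and the far edge is at row 135. The notch in the rim is at columns 343–457. I'll grip it at cover_grip.

Run:
```python
from h import *
C=N+.0425*ux; g=C-.019*ux
S=plan([([g[0],g[1],.17],Rd(YAW),6,.8)]); plan([([g[0],g[1],.1165],Rd(YAW),5,.8)],S)
```

```text
max 0.67 0.001 end [0.5704 0.0787 0.221 ]
[[0.4,-0.03,0.67,0.0,0.0,0.0,0.8],[0.41,-0.03,0.66,0.0,0.0,0.0,0.8],[0.4,-0.02,0.67,0.0,0.0,0.001,0.8],[0.4,-0.03,0.66,0.0,-0.001,0.0,0.8],[0.4,-0.03,0.67,0.0,0.0,0.0,0.8],[0.41,-0.03,0.66,0.0,0.0,0.0,0.8]]
max 0.43 0.0 end [0.5704 0.0787 0.1675]
[[0.0,0.0,0.43,0.0,0.0,0.0,0.8],[0.0,0.0,0.43,0.0,0.0,0.0,0.8],[0.0,0.0,0.42,0.0,0.0,0.0,0.8],[0.0,0.0,0.43,0.0,0.0,0.0,0.8],[0.0,0.0,0.43,0.0,0.0,0.0,0.8]]
```

Call:
send_rows([
  [[0.4,-0.03,0.6,0,0,0,0.8],[0.4,-0.03,0.7,0,0,0,0.8],[0.4,-0.03,0.7,0,0,0,0.8],[0.4,-0.03,0.7,0,0,0,0.8],[0.4,-0.03,0.7,0,0,0,0.8],[0.42,-0.02,0.6,0,0,0,0.8],[0,0,0.6,0,0,0,0.8],[0,0,0.6,0,0,0,0.8],[0,0,0.4,0,0,0,0.8],[0,0,0.3,0,0,0,0.8],[0,0,0.15,0,0,0,0.8],[0,0,0,0,0,0,0.8]],
])

```text
clock: 22.15
eef_pos: [0.5705, 0.0787, 0.1694]
ee_rot: [[0.234, 0.972, 0.0], [0.972, -0.234, 0.001], [0.001, -0.0, -1.0]]
contact_force: [-0.7, 0.5, 1.8]
gripper_width: 0.0782
finger_force: 0.0
```

Call:
send_rows([
  [[0,0,0.03,0,0,0,0.2],[0,0,0,0,0,0,0],[0,0,0,0,0,0,-0.2],[0,0,0,0,0,0,-1],[0,0,0,0,0,0,-1],[0,0,0,0,0,0,-1]],
], force=25)

```text
clock: 22.75
eef_pos: [0.5696, 0.0786, 0.1687]
ee_rot: [[0.234, 0.972, -0.002], [0.972, -0.234, -0.0], [-0.001, -0.002, -1.0]]
contact_force: [-4.0, -1.0, 2.2]
gripper_width: 0.0552
finger_force: 25.0
```

Call:
send_rows([
  [[0,0,-0.2,0,0,0,-1],[0,0,-0.3,0,0,0,-1],[0,0,-0.4,0,0,0,-1],[0,0,-0.5,0,0,0,-1],[0,0,-0.6,0,0,0,-1],[0,0,-0.6,0,0,0,-1],[0,0,-0.6,0,0,0,-1],[0,0,-0.5,0,0,0,-1],[0,0,-0.2,0,0,0,-1],[0,0,0,0,0,0,-1]],
])

```text
clock: 23.75
eef_pos: [0.5707, 0.079, 0.2673]
ee_rot: [[0.234, 0.972, 0.002], [0.972, -0.234, 0.001], [0.001, 0.002, -1.0]]
contact_force: [-0.2, 0.4, -0.5]
gripper_width: 0.0551
finger_force: 25.0
```

Run:
```python
from h import *
o=env.get_obs();print(o['clock'],o['eef_pos'],o['gripper_width'],o['finger_force'])
b=snap('scene'); g=np.array(o['eef_pos'])-[0,0,.07]
u,v=map(int,proj('scene',g))
a=cv2.resize(b[v-35:v+35,u-50:u+50,::-1],None,fx=4,fy=4,interpolation=cv2.INTER_CUBIC)
im=snap('wrist'); w=cv2.resize(im[:,:,::-1],(400,300))
cv2.imwrite('pics/p9.png',np.vstack([a,w]))
for f in ('cover',): rect('wrist',f,g[2]+.01)
S=plan([([.5004,.3288,.16],Rd(106.6,0),12,-1)])
```

```text
23.75 [0.57072688 0.07896193 0.26733041] 0.05514293136886827 24.989416301250458
wrist cover 0.97 n 9885 c [0.578 0.108] size [0.052 0.052] long yaw 76.5 mean [0.578 0.109]
max 0.87 0.044 end [0.5004 0.3288 0.211 ]
[[0.76,-0.42,0.18,0.0,0.0,-0.044,-1],[0.77,-0.39,0.19,0.0,0.0,-0.044,-1],[0.79,-0.35,0.18,0.0,0.0,-0.043,-1],[0.81,-0.32,0.18,0.0,0.0,-0.044,-1],[0.81,-0.28,0.18,-0.001,0.0,-0.044,-1],[0.83,-0.25,0.19,0.0,0.0,-0.044,-1],[0.84,-0.2,0.18,0.0,0.0,-0.044,-1],[0.85,-0.18,0.18,0.0,0.0,-0.044,-1],[0.85,-0.13,0.18,0.0,0.0,-0.043,-1],[0.86,-0.1,0.19,0.0,-0.001,-0.044,-1],[0.87,-0.06,0.18,0.0,0.0,-0.044,-1],[0.86,-0.02,0.18,0.0,0.0,-0.044,-1]]
```

View pics/p9.png

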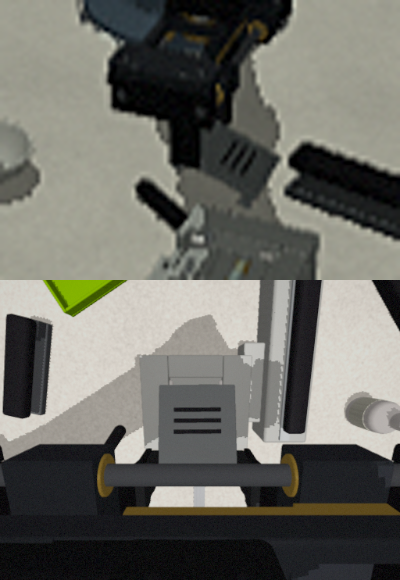

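The cover is held by its sides and droops at its far end: in the lower picture its far edge is at row 385 and its ribs at rows 408–432. I'll work out the tilt from how its width changes along its length.

Run:
```python
from h import *
o=env.get_obs();c=cams.get_calibration('wrist');K,Rc,t=map(np.array,(c['mtx'],c['R'],c['t']));R=np.array(o['ee_rot']);P=np.array(o['eef_pos'])
cam=R.T@(-Rc.T@t.ravel()-P);A=Rc@R
snap('wrist');m=cams.regions_of('wrist','cover')[0]['region']
L=[]
for v in range(384):
    x=np.nonzero(m[v])[0]
    if len(x)>60:
        w=np.ptp(x)+1; d=K[0,0]*.056/w; pc=d*np.linalg.solve(K,[x.mean(),v,1]); p=cam+A.T@pc; L.append((v,w,*p))
L=np.array(L); print(L[::6].round(4))
k=L[4:-12]; s=np.polyfit(k[:,2],k[:,4],1); print('tilt',np.degrees(np.arctan(s[0])),s)
```

```text
[[1.34e+02 9.50e+01 5.51e-02 8.00e-04 9.04e-02]
 [1.40e+02 9.80e+01 5.21e-02 5.00e-04 8.40e-02]
 [1.46e+02 9.80e+01 4.88e-02 5.00e-04 8.32e-02]
 [1.52e+02 9.80e+01 4.55e-02 5.00e-04 8.23e-02]
 [1.58e+02 9.80e+01 4.21e-02 5.00e-04 8.15e-02]
 [1.64e+02 9.80e+01 3.88e-02 5.00e-04 8.07e-02]
 [1.70e+02 9.90e+01 3.58e-02 8.00e-04 7.81e-02]
 [1.76e+02 9.90e+01 3.25e-02 8.00e-04 7.73e-02]
 [1.82e+02 9.90e+01 2.92e-02 8.00e-04 7.65e-02]
 [1.88e+02 9.90e+01 2.59e-02 8.00e-04 7.57e-02]
 [1.94e+02 9.90e+01 2.26e-02 8.00e-04 7.49e-02]
 [2.00e+02 9.90e+01 1.93e-02 8.00e-04 7.41e-02]
 [2.06e+02 1.00e+02 1.65e-02 1.10e-03 7.16e-02]
 [2.12e+02 1.00e+02 1.32e-02 1.10e-03 7.08e-02]
 [2.18e+02 1.00e+02 1.00e-02 1.10e-03 7.00e-02]
 [2.24e+02 1.00e+02 6.70e-03 1.10e-03 6.92e-02]
 [2.30e+02 1.00e+02 3.50e-03 1.10e-03 6.84e-02]]
tilt 19.25298287014912 [0.34927404 0.06645284]
```

Call:
send_rows([
  [[0.5,-0.4,0.1,0,0,-0.044,-1],[0.8,-0.4,0.1,0,0,-0.044,-1],[0.8,-0.35,0.1,0,0,-0.044,-1],[0.8,-0.3,0.1,0,0,-0.044,-1],[0.8,-0.3,0.1,0,0,-0.044,-1],[0.8,-0.25,0.1,0,0,-0.044,-1],[0.85,-0.2,0.1,0,0,-0.044,-1],[0.85,-0.2,0.1,0,0,-0.044,-1],[0.85,-0.1,0.1,0,0,-0.044,-1],[0.85,-0.1,0.1,0,0,-0.044,-1],[0.85,-0.05,0.1,0,0,-0.044,-1],[0.85,0,0,0,0,-0.043,-1]],
])

```text
clock: 25.2
eef_pos: [0.5, 0.3233, 0.2386]
ee_rot: [[-0.29, 0.957, -0.0], [0.957, 0.29, 0.001], [0.001, -0.0, -1.0]]
contact_force: [0.2, -0.1, -0.6]
gripper_width: 0.0555
finger_force: 25.0
```

Run:
```python
from h import *
R=Rd(106.9,19); T=np.array([.5079,.3042,.0])
f=lambda z:T+[0,0,z]+R[:,2]*.051
S=plan([(f(.14),R,6,-1)]); plan([(f(.087),R,5,-1)],S)
```

```text
max 0.64 0.056 end [0.5079 0.3042 0.1399]
[[-0.14,0.01,0.64,0.0,0.055,0.0,-1],[-0.17,0.02,0.64,0.0,0.055,0.0,-1],[-0.21,0.01,0.64,0.0,0.055,0.0,-1],[-0.25,0.01,0.63,0.0,0.056,0.0,-1],[-0.28,0.02,0.62,0.0,0.055,0.0,-1],[-0.31,0.01,0.61,0.0,0.055,0.0,-1]]
max 0.4 0.0 end [0.5079 0.3041 0.087 ]
[[-0.14,0.0,0.4,0.0,0.0,0.0,-1],[-0.13,0.0,0.4,0.0,0.0,0.0,-1],[-0.14,0.0,0.4,0.0,0.0,0.0,-1],[-0.14,0.0,0.4,0.0,0.0,0.0,-1],[-0.14,0.0,0.4,0.0,0.0,0.0,-1]]
```

Call:
send_rows([
  [[-0.14,0.01,0.64,0,0.055,0,-1],[-0.17,0.02,0.64,0,0.055,0,-1],[-0.2,0.01,0.64,0,0.055,0,-1],[-0.25,0.01,0.63,0,0.055,0,-1],[-0.28,0.02,0.62,0,0.055,0,-1],[-0.3,0.01,0.6,0,0.055,0,-1],[-0.14,0,0.4,0,0,0,-1],[-0.14,0,0.4,0,0,0,-1],[-0.07,0,0.2,0,0,0,-1],[0,0,0,0,0,0,-1],[0,0,0,0,0,0,-1]],
])

```text
clock: 26.3
eef_pos: [0.5084, 0.3039, 0.1149]
ee_rot: [[-0.273, 0.958, -0.092], [0.905, 0.288, 0.311], [0.325, 0.002, -0.946]]
contact_force: [-0.5, 0.2, -0.8]
gripper_width: 0.0554
finger_force: 25.0
```

Run:
```python
from h import *
o=env.get_obs();print(o['clock'],o['eef_pos'],o['contact_force'],o['gripper_width'])
b=snap('scene'); rect('scene','cover',.03)
u,v=map(int,proj('scene',[.495,.347,.03]))
cv2.imwrite('pics/p10.png',cv2.resize(b[v-35:v+35,u-50:u+50,::-1],None,fx=7,fy=7,interpolation=cv2.INTER_CUBIC))
```

```text
26.3 [0.50840428 0.30391318 0.11494216] [-0.48827588  0.17718873 -0.78253063] 0.05540658335745195
scene cover 0.52 n 113 c [0.493 0.356] size [0.087 0.047] long yaw 128.1 mean [0.482 0.362]
```

View pics/p10.png

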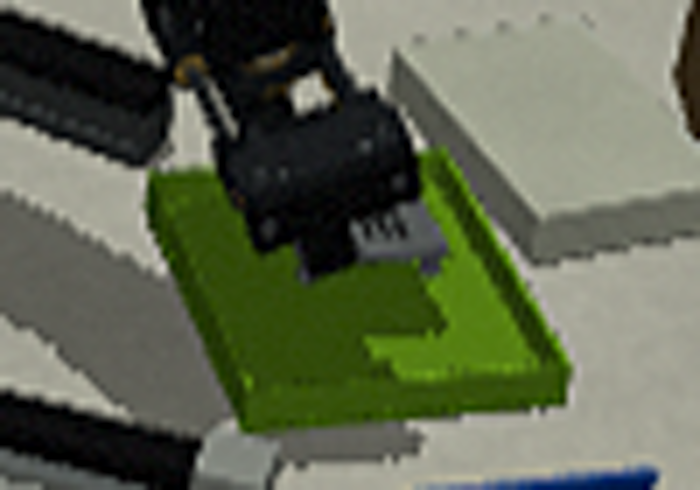

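The cover hangs level over the basket at crop (385,240), about 30 mm above the floor. I'll lower it and let go with a partial opening.

Call:
send_rows([
  [[-0.12,0,0.35,0,0,0,-1],[-0.12,0,0.35,0,0,0,-1],[-0.08,0,0.22,0,0,0,-1],[-0.04,0,0.12,0,0,0,-1],[0,0,0,0,0,0,-1],[0,0,0,0,0,0,-1]],
])

```text
clock: 27.0
eef_pos: [0.5086, 0.3029, 0.0867]
ee_rot: [[-0.271, 0.958, -0.093], [0.906, 0.287, 0.311], [0.325, 0.001, -0.946]]
contact_force: [0.1, -0.7, -0.3]
gripper_width: 0.0552
finger_force: 25.0
```

Call:
send_rows([
  [[-0.02,0,0.06,0,0,0,-1],[-0.02,0,0.06,0,0,0,-1],[0,0,0,0,0,0,-1]],
], force=5)

```text
clock: 27.3
eef_pos: [0.5087, 0.3028, 0.0836]
ee_rot: [[-0.271, 0.958, -0.092], [0.906, 0.287, 0.312], [0.325, 0.001, -0.946]]
contact_force: [-0.8, -0.8, -0.9]
gripper_width: 0.0559
finger_force: 5.0
```

Call:
send_rows([
  [[0,0,0,0,0,0,0.35],[0,0,0,0,0,0,0.45],[0,0,0,0,0,0,0.6],[0,0,0,0,0,0,0.6],[0,0,0,0,0,0,0.6],[0,0,0,0,0,0,0.6],[0,0,-0.3,0,0,0,0.6],[0,0,-0.6,0,0,0,0.6],[0,0,-0.8,0,0,0,0.6],[0,0,-1,0,0,0,0.6],[0,0,-1,0,0,0,0.6],[0,0,-1,0,0,0,0.6]],
])

```text
clock: 28.5
eef_pos: [0.5197, 0.2656, 0.1968]
ee_rot: [[-0.272, 0.958, -0.091], [0.906, 0.287, 0.311], [0.325, 0.002, -0.946]]
contact_force: [0.2, 0.5, -0.0]
gripper_width: 0.0695
finger_force: 0.0
```

Call:
send_rows([
  [[-0.5,0,-1,0,0,0,0.6],[-0.8,0,-1,0,0,0,0.6],[-0.8,0,-1,0,0,0,0.6],[-0.5,0,-0.5,0,0,0,0.6],[0,0,0,0,0,0,0.6],[0,0,0,0,0,0,0.6]],
])

```text
clock: 29.1
eef_pos: [0.5445, 0.1806, 0.2562]
ee_rot: [[-0.272, 0.958, -0.093], [0.906, 0.287, 0.312], [0.325, 0.0, -0.946]]
contact_force: [0.2, -0.2, 0.1]
gripper_width: 0.0697
finger_force: 0.0
```

Run:
```python
from h import *
o=env.get_obs();print(o['clock'],o['eef_pos'],o['contact_force'],o['gripper_width'])
c=cams.get_calibration('wrist');w=snap('wrist');print(proj('wrist',[.495,.347,.02],c))
for q in cams.look_for('wrist','cover')[:1]+cams.look_for('wrist','basket_in')[:1]: print(q,ray('wrist',q['uv'],.015,c))
b=snap('scene'); rect('scene','cover',.022); snap('top'); rect('top','cover',.022); rect('top','basket',.01);rect('top','pry',.012)
u,v=map(int,proj('scene',[.495,.347,.03]))
a=cv2.resize(b[v-35:v+35,u-50:u+50],(512,358),interpolation=cv2.INTER_CUBIC)
cv2.imwrite('pics/p11.png',cv2.resize(np.vstack([a,w])[:,:,::-1],(400,580)))
```

```text
29.1 [0.5445161  0.18055751 0.25624783] [ 0.18869    -0.17499898  0.07592754] 0.06973828292293434
[251.77473615  95.57064876]
{'uv': [253.8, 95.3], 'p': 0.72} [0.49659063 0.34997213 0.015     ]
{'uv': [227.0, 96.4], 'p': 0.95} [0.46667141 0.3395782  0.015     ]
scene cover 0.5 n 271 c [0.504 0.343] size [0.074 0.071] long yaw 107.4 mean [0.501 0.343]
top cover 0.93 n 477 c [0.498 0.344] size [0.076 0.06 ] long yaw 107.8 mean [0.498 0.345]
top basket 0.81 n 2404 c [0.497 0.349] size [0.159 0.174] long yaw 17.2 mean [0.497 0.35 ]
top basket 0.55 n 1953 c [0.364 0.455] size [0.116 0.154] long yaw 25.6 mean [0.363 0.455]
top pry 0.76 n 372 c [ 0.526 -0.123] size [0.02  0.198] long yaw 76.9 mean [ 0.525 -0.127]
```

The numbers agree: the top camera puts the cover about 5 mm from the basket's centre with a full-size outline, so it lies flat, and the bar lies full length on the table. Handing in.

```bash
python3 -c "
from h import *
print(env.sign_off())"
```

```text
the job is handed in; nothing more can be done
None
```

I levered the cover loose and set it in the basket (about 5 mm off centre by camera), laid the pry bar flat on the table, and handed the job in at about 29 s; no verdict came back, and I viewed 12 pictures, two over the limit of 10.

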